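Fit the snap ring on the grinder shaft

TASK

First push the black carrier along its rail until it is fully home against the yellow stop. Then take the circlip pliers with the loaded snap ring out of their stand by the red handles, squeeze the handles so that the ring is spread fully open, slide it gently down over the steel axle stub, without forcing it, to the groove just above the brass washer, and finish there: keep the pliers upright and squeezed, holding the ring spread around the groove, touching the washer at most lightly. Leave the other things on the bench alone and do not let go at the end.

Things in the scene. Friction and masses are not known exactly. Their poses are not given: they have to be found in the camera images.
- rail: fixed slide rail, 90 mm wide (x), 360 mm long (y), 18 mm high; the carrier slides along the rail's own +y to a yellow stop block (40 mm high). Origin: underside, middle of the width; the stop's near face is at y = +121 mm, the rail's other end at y = -200 mm. z up.
- carrier (a joint): carrier's position on the rail in m: 0 = far from the stop (starts at 0 to 0.05), 0.15 = fully home against the stop. Black plate 110 mm (x) by 120 mm (y), from 18 to 43 mm above the bench, about 0.9 kg loaded; 3 N of sliding friction plus light damping, stays where it is left.
- push_plate (a point): middle of the upper edge of the rear face of the carrier's blue push plate, 78 mm above the bench; axes as the rail, +y is the pushing direction. The plate is 60 mm wide (x), 8 mm thick (on the +y side of this point) and stands 35 mm above the carrier; behind it (-y) is free space above the rail. The stub's axis is 60 mm ahead (+y).
- stub_top (a point): centre of the flat top of the steel axle stub, 22 mm diameter, standing upright on the middle of the carrier, 87 mm above the bench. Below it, from the top: stub 16 mm, groove 6 mm high (17 mm diameter), brass washer 40 mm diameter (its top 22 mm below this point), black disc 80 mm, white disc 92 mm. Axes as the rail.
- groove (a point): point on the stub's axis at the height of the brass washer's top = lower edge of the groove (65 mm above the bench). The groove runs from 0 to 6 mm above it, the stub's flat top is 22 mm above it. Axes parallel to the rail's, z up.
- stand: fixed pliers stand, base 95 mm (x) by 80 mm (y); the ring rests on its pedestal 30 mm above the bench (origin at 31.5 mm: relaxed ring halves slope 5 degrees); behind (-x) a back plate 100 mm high with two cheeks around the rear of the pivot block. Pliers come out straight up (70 mm clears). Origin: centre of the underside, below the ring's centre; axes as the pliers at the start.
- pliers: loose circlip pliers, 0.2 kg, upright, ring down, red handles up, taken from above. Origin: centre of the snap ring's underside (ring plane x, y; z up). The pliers lie in the plane x = -22 mm: lugs and tips at y = +-7 mm, pivot block 62 mm up (20 x 24 x 22 mm). Ring 3 mm thick; inner diameter 29 mm, outer 38 mm when fully spread, inner only 18 mm along y when relaxed; gap at -x.
- handles (a point): good grip point midway between the two red handles, at x = -22, y = 0, z = 137 mm in the pliers' frame, same axes. The handles are 16 mm wide (x), 10 mm thick (y), from about 90 to 157 mm up; squeeze them along the pliers' y. Over their outsides here 56 mm relaxed, 42 mm fully squeezed (then parallel).
- jaw_right (a joint): angle of the right handle (on the pliers' -y side), as jaw_left.
- jaw_left (a joint): angle of the pliers' left handle (+y side): 0 = relaxed (ring narrow, does not pass the stub), 0.09 rad = squeezed against their internal stop (ring fully spread, inner diameter 29 mm). A spring returns them; squeezing begins at about 4 N and needs about 10 N per finger at the stop, 20 to 40 N holds the pliers well.
- tray: fixed red open tray 100 x 100 x 45 mm with bolts; bystander. It and the stand may swap places.
- screwdriver: loose screwdriver with red handle, lying flat, about 200 mm long; bystander, leave alone
- wrench: loose steel wrench lying flat, 150 mm long; bystander, leave alone
- collar: loose black plastic hopper collar, upright tube 72 mm outer diameter, 35 mm tall; bystander
- burr: loose dark steel grinding burr, flat ring 80 mm outer diameter, 12 mm thick; bystander
- grease: loose small jar with blue cap, 56 mm diameter, 50 mm tall; bystander
- bearing: loose steel bearing, flat ring 52 mm outer diameter, 14 mm thick; bystander
Mind the look-alikes: they are no part of the job. Of the things that look like the pliers, the middle-sized one is meant.

How it is judged:
By the outcome, as a careful person would: the job done as asked, in the order asked, and still so for the second after the job is handed in, while the arm keeps its last pose, push and grip.
It also fails if it takes over 58 s, if anything falls off the work surface, if the arm or the gripper's body presses on something with over 40 N, if the wrist force passes 120 N, or if a joint passes its speed limit or range.

ROBOT

A 6-joint arm with a two-finger parallel gripper is mounted at the origin on the work surface. World frame = base frame: x ahead of the robot, y to its left, z up, the work surface at z = 0. Lengths are in m, angles in degrees, forces in N, time in s.
With the tool pointing down it reaches from about 0.3 to 0.75 m from the base axis. Payload 8.5 kg.
Tool frame: the origin (TCP) lies on the centre line of the jaws, within the pads' length; the fingertips stand 19 mm ahead of it and the grasp point (between the pads) is the TCP; z points along the fingers, x is the direction in which the jaws open and shut, and the axes are right-handed (so a half turn about z gives the same grasp; the last joint's range is limited). The gripper opens to 85 mm and grips with 20 to 120 N. Pads are 22 mm wide; open, the fingers measure 114 mm over their backs; the gripper's body (76 mm by 85 mm) begins 54 mm behind the grasp point. The pads swing forward as they close: fully open they stand 13 mm farther back than shut.
Start: joints at [59.8, 21.807, 74.336, -0, 83.858, -12.336], TCP at [0.169, 0.523, 0.25] pointing down, gripper open.
Joint ranges: [-178.18, 178.18], [-50.72, 133.34], [12.68, 142.11], [-81.47, 261.47], [9.98, 163.14], [-165.26, 165.26]. Speed limits (degrees/s): [136.94, 136.94, 180, 180, 180, 180].

INTERFACE

Orientations are given as a 3x3 rotation matrix whose columns are the frame's x, y, z axes.
In Python, from rig import env, cams, order gives the robot as it stands.
- The arm moves only by the tool step_arm, never from a script. Its argument "steps" is a list of rows, each an object with "xyz": the shift along the tool's x, y, z normalised to -1 to 1, where 1 is 0.04 m, a list of three; "turn": the turn, a rotation vector about the tool's x, y, z normalised to -1 to 1, where 1 is 0.08 rad, a list of three; "gripper": the gripper command: -1 is shut, 1 is fully open, values between are in proportion. A call has 1 to 20 rows; each row shifts and turns the commanded pose from where the row before left it, along the tool's axes as they then stand; what a row does not reach is not made up. A row lasts 1/12 s, in which the tool goes at most 41.7 mm and 7.16 degrees, less where a joint would pass 70% of its speed; a pose out of reach is approached as far as the arm can. A call with a number of a shift or a turn outside -1 to 1 is refused whole. A call with a gripper value outside its range is refused whole. The fingers move at their own pace and stop on an object; "squeeze" is the grip in N (left out, the last holds). Time passes only in rows, so rows that do not move let the fingers close. It gives the time, the measured TCP pose, the force and the opening at its end, in the units of the state.
- env.observe(): the state, without advancing time (a new reading comes with each control period).
- cams.get_image(name): name is "scene" or "side" or "wrist"; returns (picture, depth): 480x640x3 uint8, red, green, blue; 480x640 float32, m along the optical axis (not along the pixel's ray), 0 where there is no reading.
- cams.camera_info(name): a dict with "fx", "fy", "cx", "cy" (pixels), "k1" (the pictures are not rectified: a ray, as slopes to the right and down, at radius r is drawn at 1 + k1 r^2 times it, then the intrinsics apply), "extrinsics" (4x4, takes a point from camera to world coordinates). Camera axes: x right, y down, z forward; pixel columns grow to the right and rows downward; lengths in m; the calibration is good to about 2 mm. A picture is of the moment at which its call begins: read the wrist's pose just before it. camera_info takes no time and is no camera call; for the wrist camera it gives the pose at the moment of the call.
- order.close_job(): hands the job in, once; it reports no verdict.
The state is a dict: "time_s": time; "q": joint angles; "qvel": joint speeds; "joint_efforts": joint torques, N m; "position": TCP position; "tool_rot": TCP orientation; "ft_force": force on the tool from outside, world axes, zero at the start; "wrist_torque": the same for the moment, N m; "grip_width": finger opening in m.
Only numpy, scipy, OpenCV 4.12 (cv2) and the standard library are available. Lean on these libraries where they do the work, as an engineer would, in place of code of your own. Each camera call takes 0.05 s, during which the arm holds its last target. There are 200 camera calls.

## Working session

There is one attempt and no reset: what is moved stays moved. The work goes in short steps, Python scripts to look and compute and a tool call to move; the robot and the scene stay as the last step left them, time stands still between calls to the robot, and variables do not carry over. Pictures are saved under pics/ and viewed, about 8 in all and at most 12, crops included, and the job is handed in when it is done.

Besides the shell and the picture viewer there is one more tool, called after "Emit:" by a JSON object that holds its "api" and its "payload". step_arm: Moves the arm, as the interface text tells. Scaled input: -1 to 1 covers 0.04 m each way for a shift and 0.08 rad each way for a turn. Its arguments: {"type":"object","properties":{"steps":{"type":"array"},"squeeze":{"type":"number"}},"required":["steps"]}

```bash
ls; mkdir -p pics
cat > h.py <<'E'
import numpy as np, cv2
from rig import env, cams, order
def grab(n, save=None):
    info=cams.camera_info(n); im,d=cams.get_image(n)
    if save:
        cv2.imwrite(f'pics/{save}.png', im[:,:,::-1]); np.savez(f'pics/{save}.npz', im=im,d=d,E=np.array(info['extrinsics']),**{k:info[k] for k in('fx','fy','cx','cy','k1')})
    return im,d,info
def load(save):
    z=np.load(f'pics/{save}.npz'); return z['im'],z['d'],dict(fx=float(z['fx']),fy=float(z['fy']),cx=float(z['cx']),cy=float(z['cy']),k1=float(z['k1']),extrinsics=z['E'])
def slopes(info,uv):
    K=np.array([[info['fx'],0,info['cx']],[0,info['fy'],info['cy']],[0,0,1]]); 
    return cv2.undistortPoints(np.asarray(uv,float).reshape(-1,1,2),K,np.array([info['k1'],0,0,0,0.])).reshape(-1,2)
def onplane(info,uv,z):
    s=slopes(info,uv); E=np.array(info['extrinsics']); r=np.c_[s,np.ones(len(s))]@E[:3,:3].T; o=E[:3,3]
    return o+r*((z-o[2])/r[:,2])[:,None]
def cloud(d,info):
    v,u=np.mgrid[0:480,0:640]; s=slopes(info,np.c_[u.ravel(),v.ravel()]); E=np.array(info['extrinsics'])
    return ((np.c_[s,np.ones(len(s))]*d.reshape(-1,1))@E[:3,:3].T+E[:3,3]).reshape(480,640,3)
def proj(info,P):
    E=np.array(info['extrinsics']); p=(np.atleast_2d(P)-E[:3,3])@E[:3,:3]; s=p[:,:2]/p[:,2:]; r=(s**2).sum(1,keepdims=True); s=s*(1+info['k1']*r)
    return s*[info['fx'],info['fy']]+[info['cx'],info['cy']]
E
python3 - <<'E'
from h import *
s=env.observe(); print({k:np.round(v,3).tolist() for k,v in s.items()})
a=[]
for n in('scene','side','wrist'):
    im,d,i=grab(n,n+'0'); print(n,i['fx'],i['k1'],np.round(i['extrinsics'],3).tolist())
E
```

```text
pics
{'time_s': 0.0, 'q': [59.799, 21.842, 74.385, 0.002, 83.858, -12.338], 'qvel': [-0.054, -0.015, 0.121, 0.121, 0.008, 0.012], 'joint_efforts': [-0.0, -44.846, -23.128, -0.0, 0.005, -0.0], 'position': [0.169, 0.523, 0.25], 'tool_rot': [[0.307, 0.952, -0.001], [0.952, -0.307, -0.001], [-0.001, -0.0, -1.0]], 'ft_force': [-0.263, 0.221, 0.151], 'wrist_torque': [0.012, 0.003, -0.002], 'grip_width': 0.085}
scene 457.5700941439023 -0.11228356475269277 [[-0.193, 0.633, -0.75, 1.241], [0.981, 0.115, -0.155, 0.129], [-0.012, -0.766, -0.643, 0.77], [0.0, 0.0, 0.0, 1.0]]
side 603.345414746446 -0.18946615546293194 [[0.761, -0.451, 0.467, -0.211], [-0.649, -0.539, 0.536, -0.827], [0.01, -0.711, -0.703, 1.166], [0.0, 0.0, 0.0, 1.0]]
wrist 334.40365483793255 -0.061389318624428174 [[0.307, 0.91, 0.278, 0.098], [0.952, -0.294, -0.09, 0.545], [-0.0, 0.293, -0.956, 0.373], [0.0, 0.0, 0.0, 1.0]]
```

View pics/scene0.png

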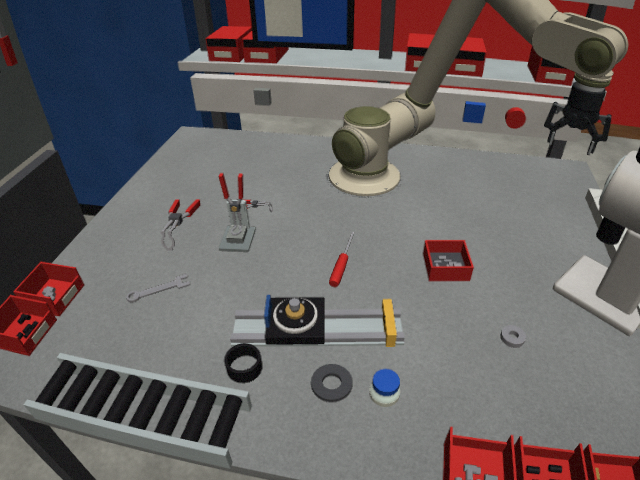

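View pics/side0.png

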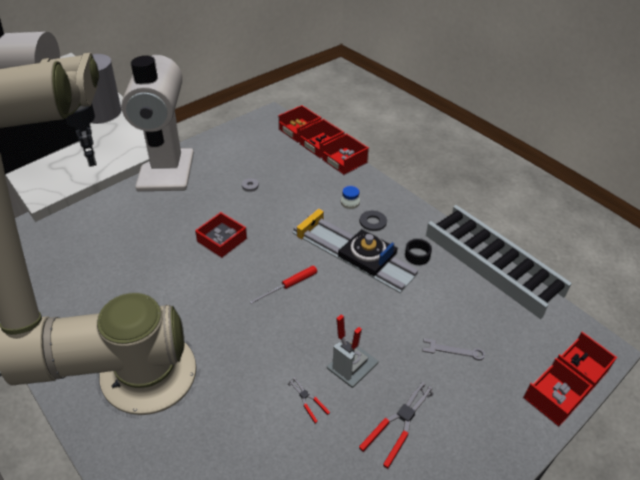

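The scene view has three plier look-alikes. The middle-sized pair stands upright in the stand at scene (235,205) / side (347,340). A large pair lies at scene (180,215) / side (400,415), and a small pair at scene (258,204) / side (305,395). I choose the upright pair in the stand. The carrier's blue plate is at scene (267,307) and the yellow stop at (390,320).

Run:
```python
from h import *
ims=[]
for n,(u,v) in(('scene',(237,215)),('side',(350,345))):
    im,d,i=load(n+'0'); c=im[v-55:v+45,u-50:u+50]; ims.append(cv2.resize(c,(400,400),interpolation=cv2.INTER_CUBIC))
cv2.imwrite('pics/c1.png',np.hstack(ims)[:,:,::-1])
ROI={'scene':{'yellow':(375,290,410,350),'blue':(255,285,280,350),'brass':(280,290,315,325),'red':(215,168,247,205)},'side':{'yellow':(290,205,330,240),'blue':(375,240,400,275),'brass':(355,230,385,260),'red':(330,310,365,355)}}
for n in('scene','side'):
    im,d,i=load(n+'0'); P=cloud(d,i); hsv=cv2.cvtColor(im,cv2.COLOR_RGB2HSV); H,S,V=[hsv[...,k].astype(int) for k in range(3)]
    M={'yellow':(H>15)&(H<32)&(S>130),'blue':(H>100)&(H<125)&(S>120),'brass':(H>10)&(H<32)&(S>60),'red':((H<8)|(H>172))&(S>140)}
    for k,(a,b,c,e) in ROI[n].items():
        m=np.zeros_like(H,bool); m[b:e,a:c]=M[k][b:e,a:c]; m&=d>0; p=P[m]
        print(n,k,m.sum(),np.round(np.percentile(p,[2,50,98],axis=0),3).tolist(), end=' ')
        cc,lab,st,ce=cv2.connectedComponentsWithStats(m.astype(np.uint8)); 
        for j in range(1,cc):
            if st[j,4]>15: print('|',st[j].tolist(),np.round(np.median(P[lab==j],0),4), end='')
        print()
        if k in('yellow','blue'):
            zt={'yellow':.04,'blue':.078}[k]; t=p[np.abs(p[:,2]-zt)<.006]
            if len(t)>8: print('  top',len(t),np.round(cv2.minAreaRect((t[:,:2]*1000).astype(np.float32)),1) if 0 else cv2.minAreaRect((t[:,:2]*1000).astype(np.float32)))
```

```text
scene yellow 486 [[0.554, 0.114, 0.004], [0.616, 0.131, 0.039], [0.65, 0.146, 0.042]] | [382, 299, 14, 48, 486] [0.616  0.1308 0.0385]
  top 346 ((600.4481201171875, 129.35775756835938), (102.54979705810547, 19.202978134155273), 10.692120552062988)
scene blue 159 [[0.622, -0.123, 0.042], [0.657, -0.114, 0.071], [0.68, -0.109, 0.079]] | [265, 295, 7, 33, 159] [ 0.6569 -0.1141  0.0712]
  top 78 ((650.8421020507812, -116.88131713867188), (59.500423431396484, 6.895596504211426), 12.013654708862305)
scene brass 209 [[0.618, -0.083, 0.055], [0.646, -0.059, 0.064], [0.659, -0.043, 0.072]] | [285, 303, 20, 17, 209] [ 0.6464 -0.0585  0.0635]
scene red 202 [[0.343, -0.316, 0.121], [0.355, -0.305, 0.156], [0.361, -0.263, 0.187]] | [219, 173, 9, 26, 106] [ 0.3573 -0.31    0.1573]| [238, 174, 5, 25, 95] [ 0.3529 -0.2674  0.1554]
side yellow 325 [[0.553, 0.112, 0.008], [0.594, 0.125, 0.038], [0.647, 0.143, 0.047]] | [297, 209, 26, 29, 325] [0.5938 0.1247 0.0376]
  top 184 ((602.5855102539062, 128.96473693847656), (104.02674865722656, 23.35154151916504), 11.801711082458496)
side blue 177 [[0.622, -0.127, 0.037], [0.647, -0.119, 0.063], [0.684, -0.105, 0.082]] | [379, 243, 15, 23, 177] [ 0.6471 -0.1194  0.063 ]
  top 56 ((648.552490234375, -116.90542602539062), (54.98542022705078, 10.712539672851562), 10.917712211608887)
side brass 156 [[0.618, -0.082, 0.055], [0.633, -0.067, 0.064], [0.667, -0.035, 0.078]] | [360, 238, 17, 13, 156] [ 0.633  -0.0669  0.0638]
side red 224 [[0.34, -0.32, 0.125], [0.347, -0.276, 0.164], [0.358, -0.266, 0.189]] | [337, 315, 7, 24, 122] [ 0.3442 -0.2726  0.1613]| [352, 327, 9, 22, 102] [ 0.3483 -0.3156  0.1661]
```

View pics/c1.png

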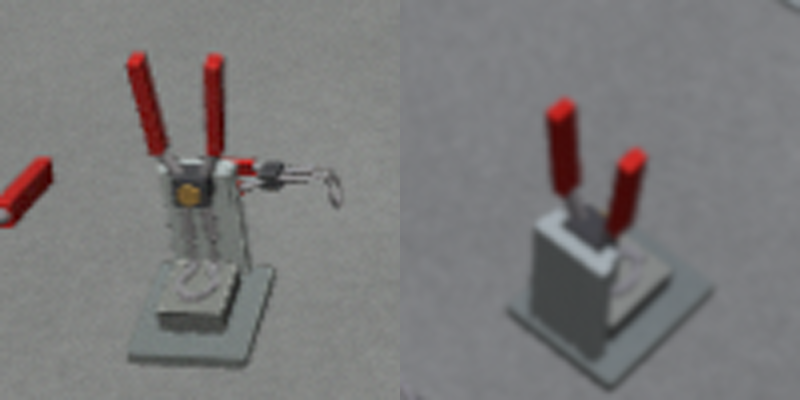

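The close crop confirms it: upright red handles with a small pivot block, and the ring resting on the stand's pedestal. I'll move toward the space behind the carrier.

Emit:
{"api": "step_arm", "payload": {"steps": [{"xyz": [-0.6,0.82,0],"turn": [0,0,0],"gripper": -1},{"xyz": [-0.6,0.82,0],"turn": [0,0,0],"gripper": -1},{"xyz": [-0.6,0.82,0],"turn": [0,0,0],"gripper": -1},{"xyz": [-0.6,0.82,0],"turn": [0,0,0],"gripper": -1},{"xyz": [-0.6,0.82,0],"turn": [0,0,0],"gripper": -1},{"xyz": [-0.6,0.82,0],"turn": [0,0,0],"gripper": -1},{"xyz": [-0.6,0.82,0],"turn": [0,0,0],"gripper": -1},{"xyz": [-0.6,0.82,0],"turn": [0,0,0],"gripper": -1},{"xyz": [-0.6,0.82,0],"turn": [0,0,0],"gripper": -1},{"xyz": [-0.6,0.82,0],"turn": [0,0,0],"gripper": -1},{"xyz": [-0.6,0.82,0],"turn": [0,0,0],"gripper": -1},{"xyz": [-0.6,0.82,0],"turn": [0,0,0],"gripper": -1},{"xyz": [-0.6,0.82,0],"turn": [0,0,0],"gripper": -1},{"xyz": [-0.6,0.82,0],"turn": [0,0,0],"gripper": -1},{"xyz": [-0.6,0.82,0],"turn": [0,0,0],"gripper": -1},{"xyz": [-0.6,0.82,0],"turn": [0,0,0],"gripper": -1},{"xyz": [-0.6,0.82,0],"turn": [0,0,0],"gripper": -1},{"xyz": [-0.6,0.82,0],"turn": [0,0,0],"gripper": -1},{"xyz": [-0.6,0.82,0],"turn": [0,0,0],"gripper": -1},{"xyz": [-0.6,0.82,0],"turn": [0,0,0],"gripper": -1}]}}

```text
time_s: 1.82
position: [0.6465, -0.1364, 0.25]
tool_rot: [[0.307, 0.952, -0.001], [0.952, -0.307, 0.0], [0.0, -0.001, -1.0]]
ft_force: [0.8, 0.4, -0.5]
grip_width: 0.0
```

Emit:
{"api": "step_arm", "payload": {"steps": [{"xyz": [0,0,0],"turn": [0,0,1],"gripper": -1},{"xyz": [0,0,0],"turn": [0,0,1],"gripper": -1},{"xyz": [0,0,0],"turn": [0,0,1],"gripper": -1},{"xyz": [0,0,0],"turn": [0,0,1],"gripper": -1},{"xyz": [0,0,0],"turn": [0,0,1],"gripper": -1},{"xyz": [0,0,0],"turn": [0,0,1],"gripper": -1},{"xyz": [0,0,0],"turn": [0,0,1],"gripper": -1},{"xyz": [0,0,0],"turn": [0,0,1],"gripper": -1},{"xyz": [0,0,0],"turn": [0,0,1],"gripper": -1},{"xyz": [0,0,0],"turn": [0,0,1],"gripper": -1},{"xyz": [0,0,0],"turn": [0,0,1],"gripper": -1},{"xyz": [0,0,0],"turn": [0,0,1],"gripper": -1},{"xyz": [0,0,0],"turn": [0,0,1],"gripper": -1},{"xyz": [0,0,0],"turn": [0,0,0.26],"gripper": -1}]}}

```text
time_s: 2.98
position: [0.6458, -0.1346, 0.2499]
tool_rot: [[0.981, 0.194, -0.001], [0.194, -0.981, 0.0], [-0.001, -0.0, -1.0]]
ft_force: [-0.2, 0.5, -0.0]
grip_width: 0.0
```

Run:
```python
from h import *
im,d,i=grab('wrist','w1'); P=cloud(d,i); hsv=cv2.cvtColor(im,cv2.COLOR_RGB2HSV); H,S,V=[hsv[...,k].astype(int) for k in range(3)]
for k,m,zt,tol in(('blue',(H>100)&(H<125)&(S>120),.078,.006),('yellow',(H>15)&(H<32)&(S>130),.04,.006),('stub',S<70,.087,.005)):
    m=m&(d>0)&(np.abs(P[...,2]-zt)<tol)&(P[...,0]>.5); 
    cc,lab,st,ce=cv2.connectedComponentsWithStats(m.astype(np.uint8)); 
    for j in range(1,cc):
        if st[j,4]>40:
            q=np.argwhere(lab==j)[:,::-1]; w=onplane(i,q,zt)[:,:2]*1000; print(k,st[j],np.round(P[lab==j].mean(0),4),cv2.minAreaRect(w.astype(np.float32)))
```

```text
blue [296 202  67  10 587] [ 0.6508 -0.1171  0.0772] ((650.98828125, -116.54379272460938), (58.99412536621094, 8.175596237182617), 11.1376953125)
stub [317 130  26  27 541] [ 0.6403 -0.0626  0.0865] ((640.3412475585938, -62.544612884521484), (20.680639266967773, 20.197826385498047), 55.83722686767578)
```

View pics/w1.png

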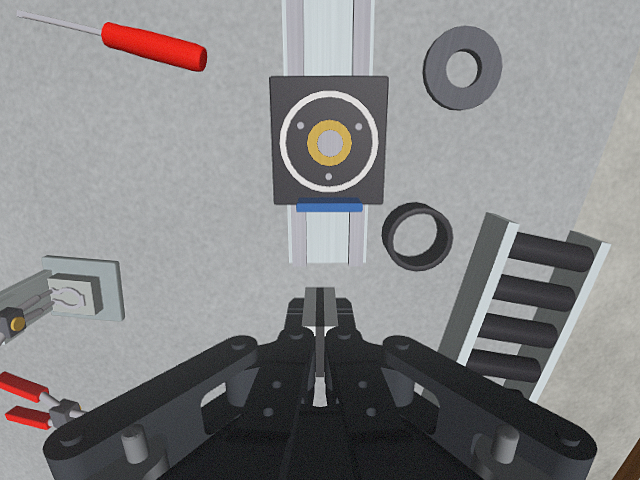

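The wrist view shows the stub at (330,142), the plate at (330,207) and the collar clear at (417,237). I'll drop in behind the plate and push.

Emit:
{"api": "step_arm", "payload": {"steps": [{"xyz": [0.22,0.56,0.5],"turn": [0,0,0],"gripper": -1},{"xyz": [0,0,0.9],"turn": [0,0,0],"gripper": -1},{"xyz": [0,0,0.9],"turn": [0,0,0],"gripper": -1},{"xyz": [0,0,0.9],"turn": [0,0,0],"gripper": -1},{"xyz": [0,0,0.7],"turn": [0,0,0],"gripper": -1},{"xyz": [0,0,0.5],"turn": [0,0,0],"gripper": -1},{"xyz": [0,0,0],"turn": [0,0,0],"gripper": -1},{"xyz": [0,0,0],"turn": [0,0,0],"gripper": -1}]}}

```text
time_s: 3.7
position: [0.6588, -0.1548, 0.0739]
tool_rot: [[0.98, 0.198, -0.001], [0.198, -0.98, 0.001], [-0.001, -0.001, -1.0]]
ft_force: [0.8, 0.3, 0.9]
grip_width: -0.0001
```

Emit:
{"api": "step_arm", "payload": {"steps": [{"xyz": [0,-0.3,0],"turn": [0,0,0],"gripper": -1},{"xyz": [0,-0.2,0],"turn": [0,0,0],"gripper": -1},{"xyz": [0,-0.2,0],"turn": [0,0,0],"gripper": -1},{"xyz": [0,-0.3,0],"turn": [0,0,0],"gripper": -1},{"xyz": [0,-0.3,0],"turn": [0,0,0],"gripper": -1},{"xyz": [0,-0.3,0],"turn": [0,0,0],"gripper": -1},{"xyz": [0,-0.3,0],"turn": [0,0,0],"gripper": -1},{"xyz": [0,-0.3,0],"turn": [0,0,0],"gripper": -1},{"xyz": [0,-0.3,0],"turn": [0,0,0],"gripper": -1},{"xyz": [0,-0.3,0],"turn": [0,0,0],"gripper": -1},{"xyz": [0,-0.2,0],"turn": [0,0,0],"gripper": -1},{"xyz": [0,-0.2,0],"turn": [0,0,0],"gripper": -1},{"xyz": [0,-0.1,0],"turn": [0,0,0],"gripper": -1},{"xyz": [0,-0.1,0],"turn": [0,0,0],"gripper": -1},{"xyz": [0,-0.1,0],"turn": [0,0,0],"gripper": -1},{"xyz": [0,0,0],"turn": [0,0,0],"gripper": -1}]}}

```text
time_s: 5.03
position: [0.6309, -0.0168, 0.074]
tool_rot: [[0.98, 0.197, -0.001], [0.197, -0.98, 0.001], [-0.001, -0.001, -1.0]]
ft_force: [0.1, 0.4, -0.0]
grip_width: -0.0
```

Emit:
{"api": "step_arm", "payload": {"steps": [{"xyz": [0,-0.06,0],"turn": [0,0,0],"gripper": -1},{"xyz": [0,-0.06,0],"turn": [0,0,0],"gripper": -1},{"xyz": [0,-0.06,0],"turn": [0,0,0],"gripper": -1},{"xyz": [0,0,0],"turn": [0,0,0],"gripper": -1}]}}

```text
time_s: 5.37
position: [0.6295, -0.0101, 0.074]
tool_rot: [[0.98, 0.197, -0.001], [0.197, -0.98, 0.0], [-0.001, -0.001, -1.0]]
ft_force: [0.4, -0.8, -0.5]
grip_width: -0.0
```

Emit:
{"api": "step_arm", "payload": {"steps": [{"xyz": [0,-0.05,0],"turn": [0,0,0],"gripper": -1},{"xyz": [0,0,0],"turn": [0,0,0],"gripper": -1}]}}

```text
time_s: 5.53
position: [0.6293, -0.009, 0.074]
tool_rot: [[0.98, 0.197, -0.001], [0.197, -0.98, -0.001], [-0.001, 0.001, -1.0]]
ft_force: [1.3, -5.4, -2.9]
grip_width: 0.0
```

Emit:
{"api": "step_arm", "payload": {"steps": [{"xyz": [0,-0.05,0],"turn": [0,0,0],"gripper": -1},{"xyz": [0,0,0],"turn": [0,0,0],"gripper": -1}]}}

```text
time_s: 5.7
position: [0.6293, -0.009, 0.0741]
tool_rot: [[0.981, 0.196, 0.0], [0.196, -0.981, -0.004], [-0.001, 0.004, -1.0]]
ft_force: [0.6, -14.1, -3.2]
grip_width: -0.0002
```

Run:
```python
from h import *
s=env.observe(); print(s['time_s'],s['position'],s['ft_force'])
for n in('scene','side'):
    im,d,i=grab(n,n+'1')
```

```text
5.7 [ 0.62933445 -0.00895348  0.07410897] [  0.63467737 -14.10562061  -3.17180607]
```

Emit:
{"api": "step_arm", "payload": {"steps": [{"xyz": [0,0.3,0],"turn": [0,0,0],"gripper": -1},{"xyz": [0,0.3,-0.3],"turn": [0,0,0],"gripper": -1},{"xyz": [0,0,-1],"turn": [0,0,0],"gripper": -1},{"xyz": [0,0,-1],"turn": [0,0,0],"gripper": -1},{"xyz": [0,0,-1],"turn": [0,0,0],"gripper": -1},{"xyz": [0,0,-1],"turn": [0,0,0],"gripper": -1},{"xyz": [0,0,-0.9],"turn": [0,0,0],"gripper": -1},{"xyz": [-0.82,0.49,0],"turn": [0,0,0],"gripper": 1},{"xyz": [-0.82,0.49,0],"turn": [0,0,0],"gripper": 1},{"xyz": [-0.82,0.49,0],"turn": [0,0,0],"gripper": 1},{"xyz": [-0.82,0.49,0],"turn": [0,0,0],"gripper": 1},{"xyz": [-0.82,0.49,0],"turn": [0,0,0],"gripper": 1},{"xyz": [-0.82,0.49,0],"turn": [0,0,0],"gripper": 1},{"xyz": [-0.82,0.49,0],"turn": [0,0,0],"gripper": 1},{"xyz": [-0.82,0.49,0],"turn": [0,0,0],"gripper": 1},{"xyz": [-0.82,0.49,0],"turn": [0,0,0],"gripper": 1},{"xyz": [-0.82,0.49,0],"turn": [0,0,0],"gripper": 1}]}}

```text
time_s: 7.22
position: [0.3494, -0.2875, 0.2826]
tool_rot: [[0.98, 0.197, 0.001], [0.197, -0.98, 0.001], [0.001, -0.0, -1.0]]
ft_force: [0.9, -0.7, 0.1]
grip_width: 0.0853
```

Emit:
{"api": "step_arm", "payload": {"steps": [{"xyz": [0,0,0],"turn": [0,0,1],"gripper": 1},{"xyz": [0,0,0],"turn": [0,0,1],"gripper": 1},{"xyz": [0,0,0],"turn": [0,0,1],"gripper": 1},{"xyz": [0,0,0],"turn": [0,0,1],"gripper": 1},{"xyz": [0,0,0],"turn": [0,0,1],"gripper": 1},{"xyz": [0,0,0],"turn": [0,0,1],"gripper": 1},{"xyz": [0,0,0],"turn": [0,0,1],"gripper": 1},{"xyz": [0,0,0],"turn": [0,0,1],"gripper": 1},{"xyz": [0,0,0],"turn": [0,0,1],"gripper": 1},{"xyz": [0,0,0],"turn": [0,0,1],"gripper": 1},{"xyz": [0,0,0],"turn": [0,0,1],"gripper": 1},{"xyz": [0,0,0],"turn": [0,0,1],"gripper": 1},{"xyz": [0,0,0],"turn": [0,0,1],"gripper": 1},{"xyz": [0,0,0],"turn": [0,0,1],"gripper": 1},{"xyz": [0,0,0],"turn": [0,0,1],"gripper": 1},{"xyz": [0,0,0],"turn": [0,0,1],"gripper": 1},{"xyz": [0,0,0],"turn": [0,0,1],"gripper": 1},{"xyz": [0,0,0],"turn": [0,0,1],"gripper": 1},{"xyz": [0,0,0],"turn": [0,0,1],"gripper": 1},{"xyz": [0,0,0],"turn": [0,0,0.9],"gripper": 1}]}}

```text
time_s: 8.88
position: [0.351, -0.2867, 0.2824]
tool_rot: [[0.172, -0.985, 0.001], [-0.985, -0.172, 0.001], [-0.001, -0.001, -1.0]]
ft_force: [0.1, 0.2, 1.5]
grip_width: 0.0852
```

Emit:
{"api": "step_arm", "payload": {"steps": [{"xyz": [0,0,0],"turn": [0,0,0.9],"gripper": 1},{"xyz": [0,0,0],"turn": [0,0,0],"gripper": 1},{"xyz": [0,0,0],"turn": [0,0,0],"gripper": 1}]}}

```text
time_s: 9.13
position: [0.3509, -0.2868, 0.2824]
tool_rot: [[0.107, -0.994, 0.0], [-0.994, -0.107, 0.001], [-0.0, -0.001, -1.0]]
ft_force: [-0.1, 0.2, -0.4]
grip_width: 0.0853
```

Run:
```python
from h import *
s=env.observe(); print(s['time_s'],s['position'],s['tool_rot'],s['q'])
R=np.array(s['tool_rot']);p=np.array(s['position'])
for n in('wrist','scene','side'):
    im,d,i=grab(n,n+'2'); P=cloud(d,i); hsv=cv2.cvtColor(im,cv2.COLOR_RGB2HSV); H,S,V=[hsv[...,k].astype(int) for k in range(3)]
    if n=='wrist':
        m=((H<8)|(H>172))&(S>140)&(d>0)&(P[...,2]>.09)
        cc,lab,st,ce=cv2.connectedComponentsWithStats(m.astype(np.uint8))
        for j in range(1,cc):
            if st[j,4]>60:
                q=P[lab==j]; print(st[j],np.round(np.percentile(q,[2,50,98],axis=0),4).tolist())
                t=q[q[:,2]>.184]; print('  top',len(t),cv2.minAreaRect((t[:,:2]*1000).astype(np.float32)) if len(t)>5 else '')
    elif n=='scene':
        for k,m,zt in(('blue',(H>100)&(H<125)&(S>120),.078),('yellow',(H>15)&(H<32)&(S>130),.04)):
            m=m&(np.abs(P[...,2]-zt)<.006)&(P[...,0]>.5)&(P[...,0]<.7)&(np.abs(P[...,1])<.2); print(k,cv2.minAreaRect((P[m][:,:2]*1000).astype(np.float32)))
```

```text
9.1333 [ 0.35089702 -0.28676973  0.28239912] [[ 1.07060131e-01 -9.94252426e-01  4.92635140e-04]
 [-9.94252434e-01 -1.07059868e-01  5.31074584e-04]
 [-4.75280740e-04 -5.46660602e-04 -9.99999738e-01]] [-5.43070162e+01  1.05947861e+01  8.50734977e+01  4.08762683e-02
  8.43399619e+01  2.95430837e+01]
[284 220  25  45 559] [[0.3414, -0.2756, 0.1275], [0.3552, -0.2691, 0.1832], [0.3583, -0.2635, 0.1864]]
  top 264 ((348.1333923339844, -267.5452880859375), (15.026874542236328, 9.174654006958008), 5.582722187042236)
[341 220  27  44 748] [[0.3469, -0.3202, 0.1262], [0.3576, -0.312, 0.1748], [0.3626, -0.3057, 0.1864]]
  top 268 ((353.5829772949219, -315.9724426269531), (15.634886741638184, 9.196977615356445), 7.742722034454346)
blue ((625.99365234375, 6.195957183837891), (59.73488235473633, 6.130306243896484), 10.948355674743652)
yellow ((602.8527221679688, 128.86309814453125), (105.6518325805664, 21.121566772460938), 10.963677406311035)
```

View pics/wrist2.png

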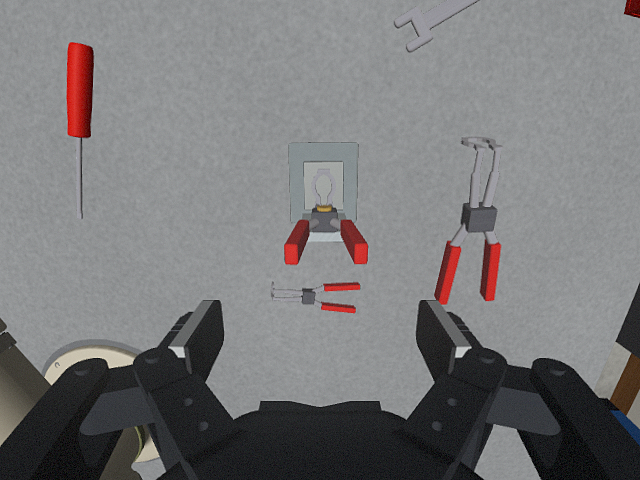

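The wrist view shows the target handles at (297,240) and (354,240), with the ring pointing up in the picture at (323,185). The small pair at (308,296) and large pair at (480,215) are separate. The carrier is home: the plate moved 125 mm and the 14 N push met a hard stop. I'll descend on the handles.

Emit:
{"api": "step_arm", "payload": {"steps": [{"xyz": [0.125,0.01,0.3],"turn": [0,0,0],"gripper": 1},{"xyz": [0,0,0.6],"turn": [0,0,0],"gripper": 1},{"xyz": [0,0,0.6],"turn": [0,0,0],"gripper": 1},{"xyz": [0,0,0.6],"turn": [0,0,0],"gripper": 1},{"xyz": [0,0,0.5],"turn": [0,0,0],"gripper": 1},{"xyz": [0,0,0.25],"turn": [0,0,0],"gripper": 1},{"xyz": [0,0,0],"turn": [0,0,0],"gripper": 1},{"xyz": [0,0,0],"turn": [0,0,0],"gripper": 1}]}}

```text
time_s: 9.95
position: [0.351, -0.292, 0.1684]
tool_rot: [[0.105, -0.994, -0.0], [-0.994, -0.105, 0.001], [-0.001, 0.0, -1.0]]
ft_force: [-0.0, 0.3, 0.6]
grip_width: 0.0851
```

Emit:
{"api": "step_arm", "payload": {"squeeze": 30, "steps": [{"xyz": [0,0,0],"turn": [0,0,0],"gripper": -0.4},{"xyz": [0,0,0],"turn": [0,0,0],"gripper": -0.4},{"xyz": [0,0,0],"turn": [0,0,0],"gripper": -0.4},{"xyz": [0,0,0],"turn": [0,0,0],"gripper": -1},{"xyz": [0,0,0],"turn": [0,0,0],"gripper": -1},{"xyz": [0,0,0],"turn": [0,0,0],"gripper": -1},{"xyz": [0,0,0],"turn": [0,0,0],"gripper": -1},{"xyz": [0,0,0],"turn": [0,0,0],"gripper": -1}]}}

```text
time_s: 10.62
position: [0.3516, -0.2923, 0.1705]
tool_rot: [[0.105, -0.994, 0.003], [-0.994, -0.105, -0.003], [0.003, -0.002, -1.0]]
ft_force: [-0.6, 4.1, 15.7]
grip_width: 0.0414
```

Opening is 41.4 mm, about the 42 mm of fully squeezed. I'll lift straight up.

Emit:
{"api": "step_arm", "payload": {"steps": [{"xyz": [0,0,-0.1],"turn": [0,0,0],"gripper": -1},{"xyz": [0,0,-0.2],"turn": [0,0,0],"gripper": -1},{"xyz": [0,0,-0.3],"turn": [0,0,0],"gripper": -1},{"xyz": [0,0,-0.4],"turn": [0,0,0],"gripper": -1},{"xyz": [0,0,-0.4],"turn": [0,0,0],"gripper": -1},{"xyz": [0,0,-0.4],"turn": [0,0,0],"gripper": -1},{"xyz": [0,0,-0.4],"turn": [0,0,0],"gripper": -1},{"xyz": [0,0,-0.4],"turn": [0,0,0],"gripper": -1},{"xyz": [0,0,-0.3],"turn": [0,0,0],"gripper": -1},{"xyz": [0,0,0],"turn": [0,0,0],"gripper": -1},{"xyz": [0,0,0],"turn": [0,0,0],"gripper": -1}]}}

```text
time_s: 11.53
position: [0.3509, -0.2919, 0.2845]
tool_rot: [[0.105, -0.994, 0.0], [-0.994, -0.105, -0.001], [0.001, -0.0, -1.0]]
ft_force: [-0.2, -0.4, -2.5]
grip_width: 0.0408
```

Run:
```python
from h import *
s=env.observe(); print(s['time_s'],s['position'],np.round(s['tool_rot'],4).tolist(),s['ft_force'],s['wrist_torque'],s['grip_width'])
ims=[]
for n in('wrist','scene','side'): im,d,i=grab(n,n+'3'); ims.append(im)
im,d,i=load('side3'); u=proj(i,s['position'])[0].astype(int); uw=proj(load('scene3')[2],s['position'])[0].astype(int); print(u,uw)
a=ims[0][120:420,170:470]; b=ims[1][uw[1]-40:uw[1]+60,max(0,uw[0]-50):uw[0]+50]
cv2.imwrite('pics/c3.png',np.hstack([cv2.resize(x,(400,400),interpolation=cv2.INTER_CUBIC) for x in(a,b)])[:,:,::-1])
```

```text
11.5333 [ 0.35089983 -0.29185686  0.2845385 ] [[0.1049, -0.9945, 0.0004], [-0.9945, -0.1049, -0.0007], [0.0007, -0.0003, -1.0]] [-0.15687198 -0.44922627 -2.50611636] [0.05323507 0.01267244 0.00995481] 0.04078087539927583
[351 291] [223 138]
```

View pics/c3.png

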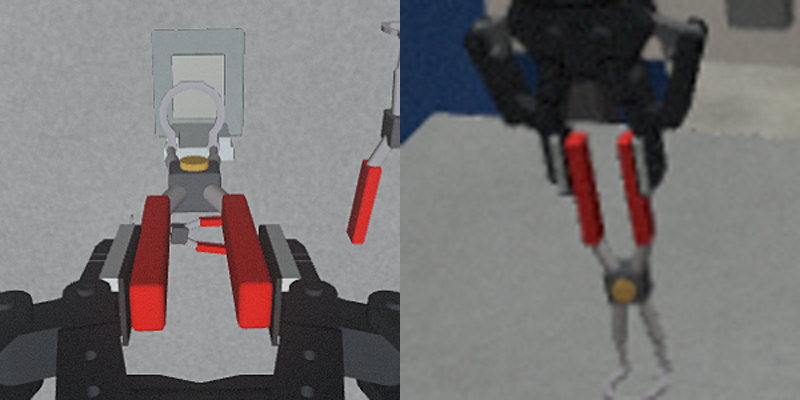

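The ring hangs spread open below the pliers, at about (190,115) in the left crop. I'll measure it in the tool frame.

```bash
cat > ring.py <<'E'
from h import *
def ring(name,p,R,zl=(.125,.15)):
    im,d,i=load(name); P=cloud(d,i); T=(P-p)@R
    m=(d>0)&(T[...,2]>zl[0])&(T[...,2]<zl[1])&(T[...,1]<.0)&(T[...,1]>-.06)&(np.abs(T[...,0])<.03)
    print('n',m.sum(),'pct',np.round(np.percentile(T[m],[3,50,97],axis=0)*1000,1).tolist())
    f=m&(T[...,1]<-.022)
    q=T[f]; A=np.c_[q[:,:2],np.ones(len(q))]; c=np.linalg.lstsq(A,q[:,2],rcond=None)[0]; print('plane slopes',c[:2],'z at centre',(c@[0,-.022,1])*1000,'med',np.median(q[:,2])*1000)
    zt=np.median(q[:,2])
    # inner & outer outline: angular bins around centre on the top plane
    v,u=np.nonzero(f); W=(onplane(i,np.c_[u,v],(p+R@[0,0,zt])[2])-p)@R
    ctr=np.array([0,-.022])
    for it in range(5):
        a=np.arctan2(W[:,1]-ctr[1],W[:,0]-ctr[0]); r=np.hypot(W[:,0]-ctr[0],W[:,1]-ctr[1]); b=(a/np.radians(10)).astype(int)
        O=[];I=[]
        for k in np.unique(b):
            s=b==k
            if s.sum()>4:
                j=np.where(s)[0]; O.append(W[j[r[j].argmax()],:2]); I.append(W[j[r[j].argmin()],:2])
        def circ(X):
            X=np.array(X); s=np.linalg.lstsq(np.c_[2*X,np.ones(len(X))],(X**2).sum(1),rcond=None)[0]; return s[:2],np.sqrt(s[2]+s[:2]@s[:2])
        (co,ro),(ci,ri)=circ(O),circ(I); ctr=(co+ci)/2
    print('outer',co*1000,ro*2000,'inner',ci*1000,ri*2000)
    return m
E
python3 - <<'E'
from ring import *
s=env.observe(); p=np.array(s['position']); R=np.array(s['tool_rot'])
m=ring('wrist3',p,R)
im,d,i=load('wrist3'); P=cloud(d,i); T=(P-p)@R
for x in np.arange(.125,.155,.002):
    k=(d>0)&(T[...,2]>x)&(T[...,2]<x+.002)&(T[...,1]<.0)&(T[...,1]>-.06)&(np.abs(T[...,0])<.03); print(round(x,3),k.sum(),np.round(np.median(T[k],0)*1000,1) if k.any() else '')
E
```

```text
n 848 pct [[-21.3, -44.2, 130.7], [-3.7, -26.1, 136.3], [14.5, -5.3, 138.3]]
plane slopes [0.03334419 0.02784232] z at centre 136.5594234056328 med 136.06384288355514
outer [ -3.4397061  -26.30513054] 38.37612320045277 inner [ -3.31421816 -25.60286704] 30.157650100335253
0.125 8 [ -3.4  -5.9 126.5]
0.127 11 [-13.1  -6.4 127.7]
0.129 10 [-14.1  -6.1 130. ]
0.131 7 [-15.   -6.2 131.6]
0.133 75 [-16.  -36.6 134.6]
0.135 525 [ -6.7 -31.6 136.1]
0.137 207 [  9.8 -17.  137.5]
0.139 5 [  8.2 -14.9 139.5]
0.141 0 
0.143 0 
0.145 0 
0.147 0 
0.149 0 
0.151 0 
0.153 0
```

Run:
```python
from ring import *
s=env.observe(); p=np.array(s['position']); R=np.array(s['tool_rot'])
for n in('wrist3','scene3','side3'):
    im,d,i=load(n); P=cloud(d,i); T=(P-p)@R
    b=(d>0)&(np.abs(P[...,2])<.012)&(P[...,0]>.2)&(P[...,0]<.8)&(np.abs(P[...,1])<.4)
    q=T[b]; c=np.linalg.lstsq(np.c_[q[:,:2],np.ones(len(q))],q[:,2],rcond=None)[0]; print(n,'bench slopes',c[:2],'z err mm',(np.median(P[b][:,2]))*1000)
    hsv=cv2.cvtColor(im,cv2.COLOR_RGB2HSV); H,S=hsv[...,0].astype(int),hsv[...,1].astype(int)
    red=((H<8)|(H>172))&(S>140)&(d>0)&(np.abs(T[...,2])<.06)&(np.abs(T[...,0])<.04)&(np.abs(T[...,1])<.04)
    for sg in(-1,1):
        q=T[red&(sg*T[...,0]>0)]
        if len(q)<20: continue
        for lo in(-.02,-.005,.01,.025,.04):
            k=q[(q[:,2]>lo)&(q[:,2]<lo+.015)]
            if len(k)>5: print('  ',sg,lo,len(k),np.round(np.percentile(k[:,:2],[5,50,95],axis=0)*1000,1).tolist())
    if n!='wrist3':
        for lo,hi in((.06,.07),(.07,.085),(.1,.115),(.115,.128),(.128,.145)):
            k=(d>0)&(T[...,2]>lo)&(T[...,2]<hi)&(np.abs(T[...,0])<.03)&(np.abs(T[...,1])<.06); q=T[k]
            if len(q)>3: print('  z',lo,len(q),np.round(np.percentile(q,[3,50,97],axis=0)*1000,1).tolist())
```

```text
wrist3 bench slopes [-0.00306612  0.00138467] z err mm -0.33407902377652343
   -1 -0.02 1318 [[-18.2, -7.3], [-13.6, -3.3], [-9.3, 6.7]]
   -1 -0.005 436 [[-18.6, -8.1], [-13.9, -7.4], [-9.7, -2.1]]
   -1 0.01 317 [[-18.7, -8.6], [-14.3, -8.0], [-10.2, -4.6]]
   -1 0.025 242 [[-19.5, -9.1], [-15.0, -8.5], [-10.7, -6.9]]
   -1 0.04 79 [[-19.8, -9.4], [-15.4, -8.8], [-11.5, -7.6]]
   1 -0.02 1280 [[12.0, -7.4], [16.3, -3.0], [20.9, 6.6]]
   1 -0.005 506 [[11.5, -8.1], [14.8, -7.3], [20.3, 2.9]]
   1 0.01 370 [[11.1, -8.6], [14.5, -7.9], [19.8, 1.0]]
   1 0.025 286 [[10.7, -9.1], [14.1, -8.5], [19.4, 2.2]]
   1 0.04 116 [[10.4, -9.5], [13.7, -8.9], [18.9, 0.9]]
scene3 bench slopes [-0.00256782  0.00272209] z err mm -0.31076661915235837
   -1 -0.02 24 [[-18.2, -6.4], [-15.4, -4.3], [-12.7, 4.9]]
   -1 -0.005 16 [[-19.6, -9.5], [-15.9, -5.8], [-12.9, -2.8]]
   -1 0.01 21 [[-22.1, -6.4], [-17.2, -5.3], [-13.3, -2.6]]
   -1 0.025 27 [[-22.3, -8.4], [-19.7, -5.4], [-14.2, -0.7]]
   -1 0.04 12 [[-22.2, -8.3], [-18.9, -5.2], [-15.4, -2.8]]
   1 -0.02 36 [[10.8, -6.4], [14.8, -2.8], [19.5, 6.5]
[... 900 characters left out ...]
 8.6]]
   -1 0.04 7 [[-17.5, -0.4], [-13.8, 4.9], [-13.3, 7.3]]
   1 -0.02 13 [[13.8, 3.6], [14.8, 7.1], [17.3, 8.9]]
   1 -0.005 9 [[13.7, 6.5], [15.4, 8.2], [16.5, 9.5]]
   1 0.01 9 [[12.5, 6.3], [15.5, 7.1], [17.6, 7.6]]
   1 0.025 24 [[13.3, 1.3], [17.9, 6.2], [19.8, 7.4]]
   1 0.04 9 [[11.1, 0.8], [15.8, 6.3], [17.9, 7.5]]
  z 0.06 72 [[-14.7, -9.0, 61.4], [-4.5, 1.1, 66.7], [9.3, 8.9, 69.6]]
  z 0.07 72 [[-13.8, -10.5, 70.6], [3.0, 5.6, 77.4], [9.3, 8.9, 84.7]]
  z 0.1 31 [[-15.8, -4.8, 100.6], [7.4, -1.2, 106.8], [10.7, 2.2, 114.8]]
  z 0.115 14 [[-16.4, -3.0, 115.7], [7.2, -1.8, 120.7], [10.5, 0.8, 126.6]]
  z 0.128 99 [[-20.8, -44.1, 129.8], [5.1, -19.0, 137.5], [13.0, -1.8, 141.5]]
```

All three cues (handle edges, ring plane, ring centre) agree that the pliers lean about 1.7° in both directions in the grip. I'll carry them over the stub and turn out the lean there.

Emit:
{"api": "step_arm", "payload": {"steps": [{"xyz": [-0.25,-0.22,0],"turn": [0,0,0],"gripper": -1},{"xyz": [-0.5,-0.43,0],"turn": [0,0,0],"gripper": -1},{"xyz": [-0.5,-0.43,0],"turn": [0,0,0],"gripper": -1},{"xyz": [-0.5,-0.43,0],"turn": [0,0,0],"gripper": -1},{"xyz": [-0.5,-0.43,0],"turn": [0,0,0],"gripper": -1},{"xyz": [-0.5,-0.43,0],"turn": [0,0,0],"gripper": -1},{"xyz": [-0.5,-0.43,0],"turn": [0,0,0],"gripper": -1},{"xyz": [-0.5,-0.43,0],"turn": [0,0,0],"gripper": -1},{"xyz": [-0.5,-0.43,0],"turn": [0,0,0],"gripper": -1},{"xyz": [-0.5,-0.43,0],"turn": [0,0,0],"gripper": -1},{"xyz": [-0.5,-0.43,0],"turn": [0,0,0],"gripper": -1},{"xyz": [-0.5,-0.43,0],"turn": [0,0,0],"gripper": -1},{"xyz": [-0.5,-0.43,0],"turn": [0,0,0],"gripper": -1},{"xyz": [-0.5,-0.43,0],"turn": [0,0,0],"gripper": -1},{"xyz": [-0.5,-0.43,0],"turn": [0,0,0],"gripper": -1},{"xyz": [-0.5,-0.43,0],"turn": [0,0,0],"gripper": -1},{"xyz": [-0.32,-0.29,0],"turn": [-0.18,0.17,0],"gripper": -1},{"xyz": [0,0,0],"turn": [-0.18,0.17,0],"gripper": -1},{"xyz": [0,0,0],"turn": [0,0,0],"gripper": -1},{"xyz": [0,0,0],"turn": [0,0,0],"gripper": -1}]}}

```text
time_s: 13.35
position: [0.5937, 0.058, 0.2835]
tool_rot: [[0.105, -0.994, -0.027], [-0.994, -0.104, -0.03], [0.027, 0.03, -0.999]]
ft_force: [-0.3, -0.3, -1.8]
grip_width: 0.0407
```

```bash
cat > meas.py <<'E'
from ring import *
import sys
tag=sys.argv[1]; zl=(.125,.15)
s=env.observe(); p=np.array(s['position']); R=np.array(s['tool_rot'])
print(s['time_s'],p.round(4),R.round(4).tolist(),np.round(s['ft_force'],1),s['grip_width'])
for n in('wrist','scene','side'): grab(n,n+tag)
W=np.array([[-R[0,1],-R[1,1],0]]); W/=np.linalg.norm(W); Rw=np.c_[-np.array([W[0,1],-W[0,0],0])*-1*-1,-W[0],[0,0,-1]]
Rw[:,0]=np.cross(Rw[:,1],Rw[:,2])   # untilted tool axes
m=ring('wrist'+tag,p,Rw,zl)
for n in('wrist','scene'):
    im,d,i=load(n+tag); P=cloud(d,i); S=cv2.cvtColor(im,cv2.COLOR_RGB2HSV)[...,1]
    g=(d>0)&(np.abs(P[...,2]-.087)<.005)&(np.hypot(P[...,0]-.6157,P[...,1]-.0607)<.016)&(S<70)
    v,u=np.nonzero(g); w=onplane(i,np.c_[u,v],.087)
    if len(w)>20:
        (c,r)=cv2.minEnclosingCircle((w[:,:2]*1000).astype(np.float32)); print(n,'stub top',g.sum(),np.round(w.mean(0)*1000,1),np.round(c,1),2*r,'z',P[g][:,2].mean(),'in tool mm',np.round((np.r_[np.array(c)/1000,.087]-p)@Rw*1000,1))
E
python3 meas.py 4
python3 - <<'E'
import cv2; im=cv2.imread('pics/wrist4.png'); cv2.imwrite('pics/c4.png',cv2.resize(im[60:360,170:470],(600,600),interpolation=cv2.INTER_CUBIC))
E
```

```text
13.35 [0.5937 0.058  0.2835] [[0.1053, -0.9941, -0.0272], [-0.9941, -0.1044, -0.03], [0.027, 0.0302, -0.9992]] [-0.3 -0.3 -1.8] 0.040741915255373296
n 844 pct [[-18.3, -39.8, 129.8], [-0.6, -21.6, 138.2], [17.6, -1.2, 139.8]]
plane slopes [0.00924833 0.00516942] z at centre 138.30113160233708 med 138.2321208338947
outer [ -0.29792721 -21.44133665] 38.99176129576737 inner [ -0.16883121 -20.36304929] 31.347894831708764
wrist stub top 249 [613.3  59.7  87. ] [616.1  59.8] 21.09586524963379 z 0.08637615207610119 in tool mm [  0.5 -22.5 196.5]
scene stub top 82 [617.1  60.4  87. ] [617.   59.9] 24.27907371520996 z 0.08575601927929946 in tool mm [  0.5 -23.3 196.5]
```

View pics/c4.png

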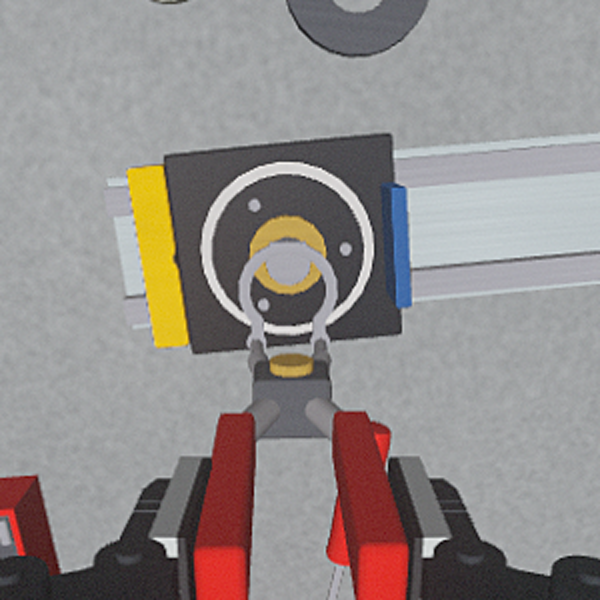

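Seen close up, the carrier touches the yellow stop, with crop x about 180 for the edge. The ring at (288,290) sits almost centred over the stub at (290,262), and is measured at about 1 mm off. I'll descend to just above the stub.

Emit:
{"api": "step_arm", "payload": {"steps": [{"xyz": [-0.007,-0.0125,0.25],"turn": [0,0,0],"gripper": -1},{"xyz": [-0.007,-0.0125,0.25],"turn": [0,0,0],"gripper": -1},{"xyz": [-0.007,-0.0125,0.25],"turn": [0,0,0],"gripper": -1},{"xyz": [-0.007,-0.0125,0.25],"turn": [0,0,0],"gripper": -1},{"xyz": [-0.007,-0.0125,0.25],"turn": [0,0,0],"gripper": -1},{"xyz": [0,0,0],"turn": [0,0,0],"gripper": -1},{"xyz": [0,0,0],"turn": [0,0,0],"gripper": -1}]}}

```text
time_s: 14.08
position: [0.5949, 0.0584, 0.2335]
tool_rot: [[0.105, -0.994, -0.027], [-0.994, -0.104, -0.03], [0.027, 0.03, -0.999]]
ft_force: [0.2, 0.2, -1.8]
grip_width: 0.0406
```

```bash
python3 meas.py 5
python3 - <<'E'
from h import *
a=cv2.imread('pics/wrist5.png')[120:300,230:410]; s=np.array([.616,.06,.09]); out=[cv2.resize(a,(400,400),interpolation=cv2.INTER_CUBIC)]
for n in('scene5',): 
    im,d,i=load(n); u,v=proj(i,s)[0].astype(int); out.append(cv2.resize(im[v-30:v+20,u-25:u+25,::-1],(400,400),interpolation=cv2.INTER_CUBIC))
cv2.imwrite('pics/c5.png',np.hstack(out))
E
```

```text
14.0833 [0.5949 0.0584 0.2335] [[0.1051, -0.9941, -0.0272], [-0.9941, -0.1043, -0.0299], [0.0269, 0.0302, -0.9992]] [ 0.2  0.2 -1.8] 0.04059776862665881
n 1375 pct [[-17.9, -39.1, 133.7], [0.2, -21.6, 138.9], [17.4, -1.9, 148.2]]
plane slopes [0.01766517 0.46942118] z at centre 145.5526594416334 med 138.7214275771029
outer [ -0.26042129 -23.37453193] 36.06640537219074 inner [-0.65697076 43.93087382] 136.08367440653169
wrist stub top 533 [616.5  59.9  87. ] [616.6  59.9] 21.52300453186035 z 0.08630404283229857 in tool mm [  0.8 -21.7 146.5]
scene stub top 52 [613.2  60.3  87. ] [614.2  60.4] 20.69101905822754 z 0.08622129685555861 in tool mm [  0.  -19.4 146.5]
```

View pics/c5.png

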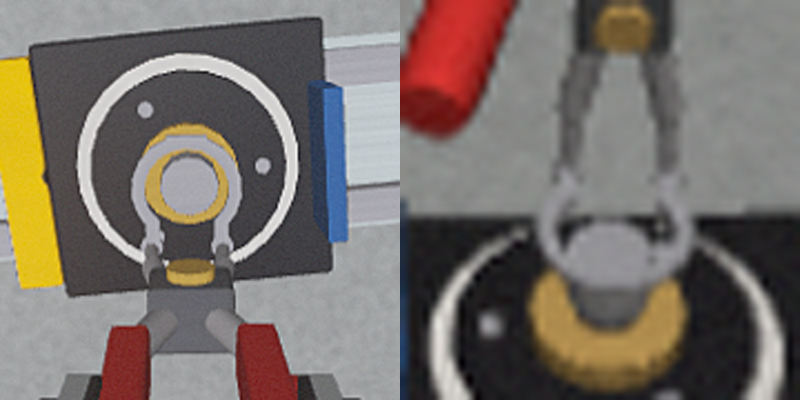

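Run:
```python
from ring import *
p=np.array([.5949,.0584,.2335]); y=np.array([-.9945,-.1045,0]); R=np.c_[np.cross(y,[0,0,-1]),y,[0,0,-1]]
ring('wrist5',p,R,(.132,.142))
im,d,i=load('wrist5'); P=cloud(d,i); T=(P-p)@R
hsv=cv2.cvtColor(im,cv2.COLOR_RGB2HSV); H,S=hsv[...,0].astype(int),hsv[...,1].astype(int)
red=((H<8)|(H>172))&(S>140)&(d>0)&(np.abs(T[...,2])<.06)&(np.abs(T[...,0])<.04)&(np.abs(T[...,1])<.04)
for sg in(-1,1):
    q=T[red&(sg*T[...,0]>0)]
    for lo in(-.01,.005,.02,.035):
        k=q[(q[:,2]>lo)&(q[:,2]<lo+.015)]
        print(sg,lo,len(k),np.round(np.percentile(k[:,:2],[5,50,95],axis=0)*1000,1).tolist())
br=(H>10)&(H<32)&(S>60)&(np.abs(P[...,2]-.065)<.004)&(np.hypot(P[...,0]-.616,P[...,1]-.06)<.03); print('washer z',np.median(P[br][:,2]))
```

```text
n 813 pct [[-18.5, -39.8, 136.5], [-0.6, -22.9, 138.2], [17.9, -1.8, 139.9]]
plane slopes [ 0.00306001 -0.00112142] z at centre 138.1168170749334 med 138.08573541434308
outer [ -0.29920732 -21.47160688] 39.07060470554494 inner [ -0.20871029 -20.45893611] 31.35806848593676
-1 -0.01 503 [[-18.8, -7.7], [-14.0, -7.1], [-9.7, -3.2]]
-1 0.005 371 [[-18.7, -7.8], [-14.1, -7.2], [-9.9, -1.5]]
-1 0.02 280 [[-18.9, -7.8], [-14.2, -7.3], [-10.1, -1.5]]
-1 0.035 176 [[-19.1, -7.9], [-14.9, -7.5], [-10.8, -6.5]]
1 -0.01 563 [[11.3, -7.8], [14.6, -7.1], [20.0, 3.0]]
1 0.005 415 [[11.2, -7.9], [14.7, -7.2], [20.1, 1.8]]
1 0.02 328 [[11.2, -7.8], [14.4, -7.2], [19.8, 3.1]]
1 0.035 205 [[11.2, -8.0], [14.9, -7.4], [19.9, 0.3]]
washer z 0.06442639350926463
```

The pliers are now upright, with plane slopes near 0. The ring is about 1 mm off the stub axis, so I'll correct that and descend slowly.

Emit:
{"api": "step_arm", "payload": {"steps": [{"xyz": [0.02,-0.008,0],"turn": [0,0,0],"gripper": -1},{"xyz": [-0.002,-0.002,0.07],"turn": [0,0,0],"gripper": -1},{"xyz": [-0.002,-0.002,0.07],"turn": [0,0,0],"gripper": -1},{"xyz": [-0.002,-0.002,0.07],"turn": [0,0,0],"gripper": -1},{"xyz": [-0.002,-0.002,0.07],"turn": [0,0,0],"gripper": -1},{"xyz": [0,0,0],"turn": [0,0,0],"gripper": -1}]}}

```text
time_s: 14.73
position: [0.5952, 0.0577, 0.2222]
tool_rot: [[0.105, -0.994, -0.027], [-0.994, -0.104, -0.03], [0.027, 0.03, -0.999]]
ft_force: [0.1, -0.2, -2.2]
grip_width: 0.0405
```

Emit:
{"api": "step_arm", "payload": {"steps": [{"xyz": [-0.002,-0.002,0.07],"turn": [0,0,0],"gripper": -1},{"xyz": [-0.002,-0.002,0.07],"turn": [0,0,0],"gripper": -1},{"xyz": [-0.002,-0.002,0.07],"turn": [0,0,0],"gripper": -1},{"xyz": [0,0,0],"turn": [0,0,0],"gripper": -1},{"xyz": [0,0,0],"turn": [0,0,0],"gripper": -1}]}}

```text
time_s: 15.15
position: [0.5954, 0.0577, 0.2145]
tool_rot: [[0.105, -0.994, -0.026], [-0.994, -0.104, -0.03], [0.027, 0.029, -0.999]]
ft_force: [-0.6, 0.6, -1.7]
grip_width: 0.0407
```

```bash
cat > m2.py <<'E'
from ring import *
import sys
tag=sys.argv[1]
s=env.observe(); p=np.array(s['position']); Rt=np.array(s['tool_rot']); print(s['time_s'],p.round(4),np.round(s['ft_force'],1),s['grip_width'])
for n in('wrist','scene','side'): grab(n,n+tag)
y=np.array([Rt[0,1],Rt[1,1],0]); y/=np.linalg.norm(y); R=np.c_[np.cross(y,[0,0,-1]),y,[0,0,-1]]
im,d,i=load('wrist'+tag); P=cloud(d,i); T=(P-p)@R
hsv=cv2.cvtColor(im,cv2.COLOR_RGB2HSV); H,S=hsv[...,0].astype(int),hsv[...,1].astype(int)
g=(d>0)&(np.abs(P[...,2]-.087)<.004)&(np.hypot(P[...,0]-.616,P[...,1]-.06)<.015)&(S<70); v,u=np.nonzero(g); w=onplane(i,np.c_[u,v],.087)
c,r=cv2.minEnclosingCircle((w[:,:2]*1000).astype(np.float32)); print('stub',np.round((np.r_[np.array(c)/1000,.087]-p)@R*1000,1),2*r,'z',P[g][:,2].mean())
ring('wrist'+tag,p,R,(.132,.1435) if p[2]-.1435>.066 else (.132,.1425))
br=(H>10)&(H<32)&(S>60)&(np.abs(P[...,2]-.065)<.004)&(np.hypot(P[...,0]-.616,P[...,1]-.06)<.03); print('washer z',np.median(P[br][:,2]),br.sum())
rr=(T[...,1]<-.026)&(T[...,2]>.132)&(T[...,2]<.1425)&(np.hypot(T[...,0],T[...,1]+.0215)>.0145)&(np.hypot(T[...,0],T[...,1]+.0215)<.02)&(S<60); print('ring top z',np.percentile(P[rr][:,2],[10,50,90]),rr.sum())
E
python3 m2.py 6
```

```text
15.15 [0.5954 0.0577 0.2145] [-0.6  0.6 -1.7] 0.04068075724105064
stub [ 1.000e-01 -2.140e+01  1.275e+02] 21.765228271484375 z 0.086307987239021
n 875 pct [[-18.1, -39.9, 134.7], [-0.5, -25.0, 138.3], [17.7, -1.9, 140.4]]
plane slopes [ 0.00704961 -0.00890099] z at centre 137.99369454932108 med 138.1610865148394
outer [ -0.27499149 -21.76952607] 38.817639118446934 inner [ -0.5361666  -13.71939497] 32.39308351664898
washer z 0.06441463785614676 445
ring top z [0.07531639 0.07631323 0.07727247] 348
```

Emit:
{"api": "step_arm", "payload": {"steps": [{"xyz": [0.004,0.004,0.04],"turn": [0,0,0],"gripper": -1},{"xyz": [0,-0.001,0.04],"turn": [0,0,0],"gripper": -1},{"xyz": [-0.001,-0.001,0.04],"turn": [0,0,0],"gripper": -1},{"xyz": [-0.001,-0.001,0.03],"turn": [0,0,0],"gripper": -1},{"xyz": [-0.001,-0.001,0.03],"turn": [0,0,0],"gripper": -1},{"xyz": [0,0,0],"turn": [0,0,0],"gripper": -1},{"xyz": [0,0,0],"turn": [0,0,0],"gripper": -1}]}}

```text
time_s: 15.88
position: [0.5953, 0.0574, 0.2074]
tool_rot: [[0.105, -0.994, -0.026], [-0.994, -0.104, -0.03], [0.027, 0.029, -0.999]]
ft_force: [-0.0, -0.4, -2.0]
grip_width: 0.0408
```

```bash
python3 m2.py 7
python3 - <<'E'
from h import *
a=cv2.imread('pics/wrist7.png')[110:290,230:410]; s=np.array([.616,.06,.08]); out=[cv2.resize(a,(400,400),interpolation=cv2.INTER_CUBIC)]
im,d,i=load('scene7'); u,v=proj(i,s)[0].astype(int); out.append(cv2.resize(im[v-25:v+25,u-25:u+25,::-1],(400,400),interpolation=cv2.INTER_CUBIC))
cv2.imwrite('pics/c7.png',np.hstack(out))
E
```

```text
15.8833 [0.5953 0.0574 0.2074] [-0.  -0.4 -2. ] 0.04081668271692596
stub [-1.000e-01 -2.140e+01  1.204e+02] 21.98476791381836 z 0.0862531782860828
n 944 pct [[-18.1, -39.9, 134.7], [-0.6, -24.3, 138.3], [17.6, -2.0, 142.3]]
plane slopes [0.01663538 0.03939367] z at centre 138.94662575425352 med 138.22477024516456
outer [ -0.27432133 -21.47986335] 39.22488796863704 inner [ -0.64463786 -17.63117466] 25.73947292751692
washer z 0.06442344867883804 462
ring top z [0.06820739 0.06928416 0.07024285] 351
```

View pics/c7.png

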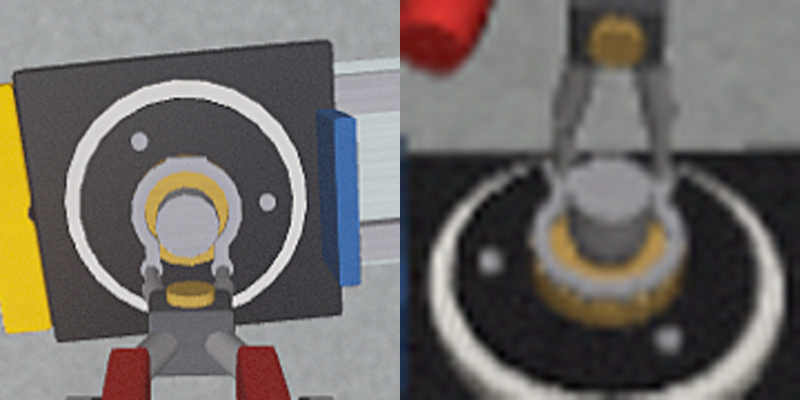

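The crops show the ring spread and concentric around the stub at groove height, just above the washer. The carrier is against the stop. The ring clears the washer by about 1.9 mm and there is no contact force. I'll make a last 0.4 mm trim and check.

Emit:
{"api": "step_arm", "payload": {"steps": [{"xyz": [0,0,0.01],"turn": [0,0,0],"gripper": -1},{"xyz": [0,0,0],"turn": [0,0,0],"gripper": -1},{"xyz": [0,0,0],"turn": [0,0,0],"gripper": -1},{"xyz": [0,0,0],"turn": [0,0,0],"gripper": -1}]}}

```text
time_s: 16.37
position: [0.5952, 0.0574, 0.2071]
tool_rot: [[0.105, -0.994, -0.026], [-0.994, -0.104, -0.03], [0.027, 0.029, -0.999]]
ft_force: [-0.7, 0.5, -2.3]
grip_width: 0.0406
```

```bash
python3 m2.py 8
python3 - <<'E'
from h import *
for n in('scene8','scene2'):
    im,d,i=load(n); P=cloud(d,i); hsv=cv2.cvtColor(im,cv2.COLOR_RGB2HSV); H,S=hsv[...,0].astype(int),hsv[...,1].astype(int)
    m=(H>100)&(H<125)&(S>120)&(np.abs(P[...,2]-.078)<.006)&(P[...,0]>.5)&(P[...,0]<.7)&(np.abs(P[...,1])<.2); print(n,cv2.minAreaRect((P[m][:,:2]*1000).astype(np.float32)))
order.close_job()
E
```

```text
16.3667 [0.5952 0.0574 0.2071] [-0.7  0.5 -2.3] 0.04064339566727309
stub [ -0.3 -21.5 120.1] 22.027334213256836 z 0.08629365771410229
n 1032 pct [[-18.0, -39.9, 135.1], [-0.5, -24.3, 138.5], [17.6, -1.9, 142.4]]
plane slopes [0.01017619 0.06442032] z at centre 139.52426243486673 med 138.40848405173116
outer [ -0.24672794 -21.52953982] 39.210543567010326 inner [ -0.86584205 -18.28577673] 24.73413557645374
washer z 0.0644491054485378 466
ring top z [0.06796053 0.06888299 0.06986422] 350
scene8 ((626.756591796875, 6.343494415283203), (58.29443359375, 6.136136531829834), 10.960955619812012)
scene2 ((625.99365234375, 6.195957183837891), (59.73488235473633, 6.130306243896484), 10.948355674743652)
the job is handed in; nothing more can be done
```

The job was handed in at 16.4 s of the 58 s allowed, with the ring held spread around the groove and the pliers still squeezed. No verdict was reported.

**Carrier:** I pushed it about 125 mm, until a 14 N push moved it no further. The pictures show it against the yellow stop, and the last scene picture puts its push plate within 1 mm of where the push left it.

**Pliers:** I took the middle-sized pair out of the stand by the red handles with a 30 N squeeze. They leaned about 1.7° in the grip in both directions, so I turned that out before lowering the ring.

**Last checks:**
- **Spread:** the ring's outer diameter measures about 39 mm, against 38 mm fully spread. The grip opening is 40.6 mm, slightly under the stated 42 mm.
- **Position:** the ring is within about 0.3 mm of the stub's axis. Its underside is about 1.4 mm above the washer, by camera depth good to about 1 mm.
- **Contact:** the wrist force is only the pliers' weight, about 2 N, so there is no sign of contact with the washer.

**Checks that disagreed:** with the ring around the stub, the inner-circle fit and the plane-tilt fit picked up the stub and washer, so I ignored them. I took uprightness from the measurement made just above the stub, where the tilt slopes were near 0. I did not measure the bystanders at the end; I only saw no contact with them.

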